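Show a stirring paddle to the blade viewer

TASK

First raise the display lid of the white blade viewer by its orange knob until it stands about 60 degrees open, and let go of it. Then draw the white-bladed stirring paddle with the blue sleeve out of the slanted rack, turn it level and keep holding it still with its blade about a hand's breadth above the viewer's lit window, clear of the display; finish while still holding it there. Leave the other two rods in the rack and everything else on the bench where it is, and do not let the paddle touch the bench.

Things in the scene. Friction and masses are not known exactly. Their poses are not given: they have to be found in the camera images.
- viewer: blade viewer, fixed: low white case 200 mm deep (x), 260 mm wide (y), its top 56 mm above the bench, with the grey display lid hinged along the top of its far (+x) side. Origin: centre of the underside; x points away from the robot at yaw 0, z up. Seen at different places and turned a little
- display (a joint): angle of the display lid (180 x 240 x 12 mm, hinge line parallel to the viewer's y axis): 0 closed and flat on the case, 1.05 = 60 degrees open, 1.9 the stop. It starts closed or slightly open. Stiff hinge: it stays where it is left; raising it takes about 6 N at the knob
- display_hinge (a point): point on the hinge line, at the middle of the lid: 90 mm behind the viewer's origin along its x, 66 mm above the bench. Fixed
- display_knob (a point): centre of the orange knob: cylinder 18 mm in diameter, 26 mm long, axis along the viewer's y, on an 8 mm stem, 35 mm out from the middle of the lid's free edge and 215 mm from the hinge line; when closed 25 mm in front of the case, 66 mm above the bench. Pinched by its two flat ends (fingers closing along the viewer's y) it can pivot in the fingers as the lid swings up and away
- window (a point): centre of the lit pale-blue window (70 x 130 mm) in the top of the case, 60 mm in front of the viewer's origin along its x and 57 mm above the bench; it is uncovered when the lid is up. With the lid at 60 degrees its edge is 60 mm and the knob 43 mm further from the robot than this point
- rack: black socket block on an aluminium base, fixed, 240 mm wide (y). Three sockets at y = -75, 0 and 75 mm, 70 mm deep, 12 mm square, leaning 45 degrees: they run up and towards the rack's +x (away from the robot at yaw 0). Mouths are 75 mm above the bench at x = -46 mm. Origin: on the bench under the middle rod's sleeve; z up; place and yaw vary
- paddle: the paddle to show, about 120 g, loose in a socket that varies: steel shaft 10 mm in diameter, 240 mm long overall, upper part and blade white, blue grip sleeve. Origin: centre of its foot; z runs along the shaft to the blade, about 45 degrees from vertical at the start (tips a degree or two in the socket), horizontal when level. 70 mm is in the socket: draw it more than 70 mm along its axis
- paddle_grip (a point): centre of the blue sleeve (18 mm diameter, 40 mm long), 135 mm from the foot and close to the paddle's centre of mass; about 120 mm above the bench at the start
- paddle_blade (a point): centre of the white blade (42 x 18 x 4 mm), on the shaft's axis 231 mm from the foot, 96 mm beyond the sleeve's centre
- dark_paddle: paddle with a dark steel blade and a black sleeve, 240 mm long, 10 mm shaft, standing in one of the rack's sockets; it must stay there. Origin at the centre of its foot, z along the shaft. Which socket it has varies
- basket_rod: rod with a copper-coloured cylindrical basket (24 mm diameter) at the top and a black sleeve, 240 mm long, 10 mm shaft, standing in one of the rack's sockets; it must stay there. Origin at the centre of its foot, z along the shaft. Which socket it has varies
- beaker: glass beaker, 64 mm diameter, 85 mm tall, loose, origin at the centre of its underside; leave alone
- amber_bottle: amber glass bottle, 60 mm diameter, 140 mm tall, loose, origin at the centre of its underside; leave alone
- tablet_jar: white jar with a blue cap, 56 mm diameter, 70 mm tall, loose, origin at the centre of its underside; leave alone
- flange_weight: steel disc weight, 60 mm diameter, 35 mm tall, loose, origin at the centre of its underside; leave alone
Mind the look-alikes: they are no part of the job. What is shaped like the paddle but purple or yellow is not meant.

How it is judged:
On the way, in this order (a step that is already met when the one before it is completed fails the run):
1. the display stands about 60 degrees open (50 to 70) and has been let go (value of joint display between 0.87 and 1.23 rad and contact force between the fingers and viewer below 0.2 N), for 0.2 s.
2. the paddle is drawn out of the rack in the fingers (distance of paddle from where it was at the start of the episode above 0.08 m and contact force between the fingers and paddle above 1 N and contact force between paddle and rack below 0.1 N), for 0.1 s.
At the end, for the whole second after the job is handed in: display 50 to 70 degrees open, let go; paddle held still in the fingers, level within 15 degrees, touching nothing else, blade centre within 70 mm sideways of the window centre and 50 to 160 mm above it; other rods and loose things within 30 mm of their starts; fingers off the viewer (all of step 1 and angle between paddle's own z axis and vertical between 1.309 and 1.833 rad and horizontal distance between paddle_blade and window below 0.07 m and height (world z) of paddle_blade between 0.107 and 0.217 m and contact force between the fingers and paddle above 1 N and contact force between paddle and viewer below 0.1 N and contact force between paddle and rack below 0.1 N and linear speed of paddle below 0.05 m/s and distance of each of dark_paddle, basket_rod, beaker, amber_bottle, tablet_jar, flange_weight from where it was at the start of the episode below 0.03 m); the arm keeps its last pose, push and grip.
It fails at once if the paddle touches the bench (height (world z) of any of paddle, paddle_blade below 0.012 m).
It fails at once if another rod or a loose thing on the bench is moved by more than 30 mm (distance of any of dark_paddle, basket_rod, beaker, amber_bottle, tablet_jar, flange_weight from where it was at the start of the episode above 0.03 m).
It also fails if it takes over 50 s, if anything falls off the work surface, if the arm or the gripper's body presses on something with over 40 N, if the wrist force passes 120 N, or if a joint passes its speed limit or range.

ROBOT

A 7-joint arm with a two-finger parallel gripper is mounted at the origin on the work surface. World frame = base frame: x ahead of the robot, y to its left, z up, the work surface at z = 0. Lengths are in m, angles in rad, forces in N, time in s.
With the tool pointing down it reaches from about 0.35 to 0.9 m from the base axis. Payload 8.1 kg.
Tool frame: the origin (TCP) lies on the centre line of the jaws, within the pads' length; the fingertips stand 14 mm ahead of it and the grasp point (between the pads) lies 5 mm behind it; z points along the fingers, y is the direction in which the jaws open and shut (so a half turn about z gives the same grasp; the last joint's range is limited). The gripper opens to 92 mm and grips with 3 to 60 N. Pads are 19 mm wide; open, the fingers measure 130 mm over their backs; the gripper's body (75 mm by 190 mm) begins 47 mm behind the grasp point.
Start: joints at [-1.385, 0.434, 0.025, 1.573, -0.012, 1.134, -0.075], TCP at [0.178, 0.599, 0.241] pointing down, gripper open.
Joint ranges: [-2.62, 2.62], [-0.44, 2.09], [-1.27, 1.32], [0.08, 2.57], [-1.32, 4.46], [0.12, 2], [-2.74, 2.74]. Speed limits (rad/s): [2.22, 2.22, 3.01, 3.01, 3.14, 3.14, 3.14].

INTERFACE

Orientations are given as a rotation vector (axis times angle).
In Python, from cell import arm, optics gives the robot as it stands.
- The arm moves only by the shell command python3 -m creep 'ROWS' [FORCE]. ROWS is JSON, a list of rows, each an object with "translation": the shift along the tool's x, y, z in m, a list of three; "rot": the turn, a rotation vector about the tool's x, y, z in degrees, a list of three; "jaw": the finger opening in m, from 0 to 0.0918. In form: [{"translation": [x, y, z], "rot": [wx, wy, wz], "jaw": jaw}, ...]. A call has 1 to 12 rows; each row shifts and turns the commanded pose from where the row before left it, along the tool's axes as they then stand; what a row does not reach is not made up. A row lasts 1/12 s, in which the tool goes at most 41.7 mm and 7.16 degrees, less where a joint would pass 70% of its speed; a pose out of reach is approached as far as the arm can. A call is refused whole if a number of a shift passes 0.0417 or a number of a turn 7.16, either way. A call with a gripper value outside its range is refused whole. The fingers move at their own pace and stop on an object; FORCE is the grip in N (left out, the last holds). Time passes only in rows, so rows that do not move let the fingers close. It gives the time, the measured TCP pose, the force and the opening at its end, in the units of the state.
- arm.observe(): the state, without advancing time (a new reading comes with each control period).
- optics.get_image(name): name is "scene" or "top" or "wrist"; returns the picture (400x640x3 uint8, red, green, blue); there is no depth.
- optics.camera_info(name): a dict with "fx", "fy", "cx", "cy" (pixels), "R" (3x3) and "t" (3): a world point X has camera coordinates R X + t. Camera axes: x right, y down, z forward; pixel columns grow to the right and rows downward; lengths in m; the calibration is good to about 2 mm. A picture is of the moment at which its call begins: read the wrist's pose just before it. camera_info takes no time and is no camera call; for the wrist camera it gives the pose at the moment of the call.
- arm.sign_off(): hands the job in, once; it reports no verdict.
Trained networks look in the newest picture that a camera, given by its name, has taken for a name from the list of things; names that differ only in an ending like _2 or _b are one class to them, and where a whole thing is asked for, a point or a joint stands for the part that bears it (a point fixed in the world has none). Each returns a list of dicts, best first, with "score" (0 to 1); they miss things now and then, are a little off and sometimes report something else, mostly with a low value. They report only what shows in the picture. A call takes as long as a camera call. They do not tell look-alikes from the thing itself.
- optics.boxes_of(camera, thing): "location" ([column, row] in pixels, amid what is visible of it).
- optics.pinpoint(camera, thing): "location" ([column, row] in pixels: a listed point, or the origin of a listed thing).
The state is a dict: "clock": time; "joints": joint angles; "dq": joint speeds; "joint_efforts": joint torques, N m; "position": TCP position; "ee_rot": TCP orientation; "force": force on the tool from outside, world axes, zero at the start; "ft_torque": the same for the moment, N m; "width": opening from 0.0 (shut) to 1.0 (fully open).
Only numpy, scipy, OpenCV 4.12 (cv2) and the standard library are available. Lean on these libraries where they do the work, as an engineer would, in place of code of your own. Each camera call takes 0.05 s, during which the arm holds its last target.

## Working session

There is one attempt and no reset: what is moved stays moved. The work goes in short steps, Python scripts to look and compute and a shell command to move; the robot and the scene stay as the last step left them, time stands still between calls to the robot, and variables do not carry over. Pictures are saved under pics/ and viewed, and the job is handed in when it is done.

```bash
mkdir -p pics; ls; python3 - <<'E'
from cell import arm, optics
import cv2
s=arm.observe(); print(s)
for c in ["scene","top","wrist"]:
    im=optics.get_image(c); cv2.imwrite(f"pics/{c}0.png",im[:,:,::-1])
E
```

```text
pics
{'clock': 0.0, 'joints': array([-1.38458385,  0.4352108 ,  0.02498622,  1.57407065, -0.01158086,
        1.13402152, -0.07513748]), 'dq': array([ 0.00077592, -0.00085531, -0.00063577, -0.00113595, -0.00047578,
        0.00120554,  0.00064187]), 'joint_efforts': array([ 5.16036835e-05, -6.67837930e+01,  9.84945931e-01, -3.14455605e+01,
       -6.05812389e-02,  4.28121944e-02,  1.20878394e-04]), 'position': array([0.17793685, 0.59863102, 0.23996293]), 'ee_rot': array([-4.52253970e-01, -3.10880695e+00,  2.45744385e-03]), 'force': array([-0.38116887,  0.07995016, -0.70056114]), 'ft_torque': array([-0.06410281,  0.00029505,  0.03576139]), 'width': 1.0046029234563036}
```

View pics/scene0.png

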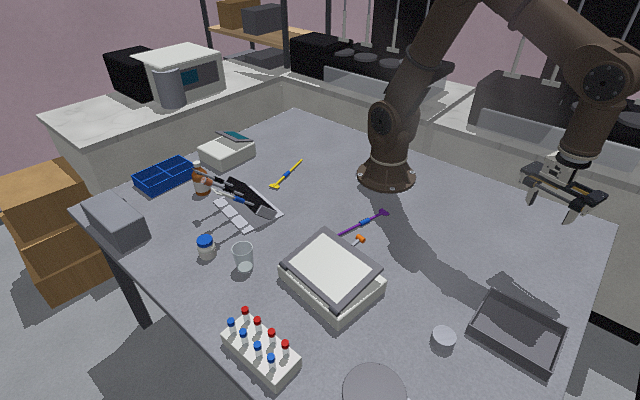

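View pics/top0.png

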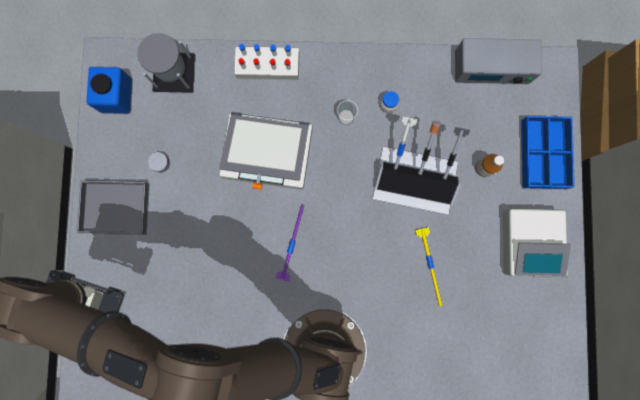

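View pics/wrist0.png

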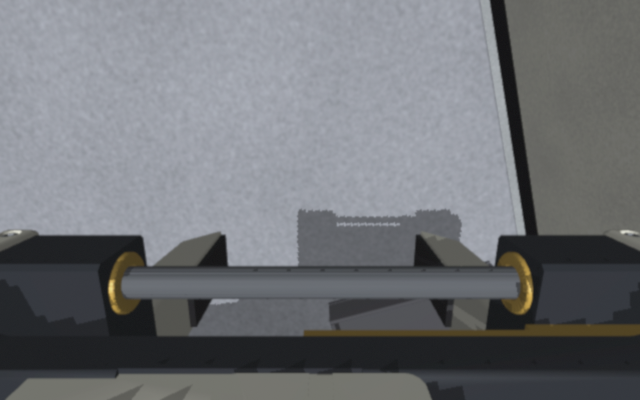

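The top view has the viewer at about (265,150), its orange knob at (257,186), and the rack at (418,185). The paddle candidates are the left rod with a blue sleeve at (402,150) and white blade at (408,120), the purple one lying at (292,245) and the yellow one lying at (430,262). The left rod in the rack fits, because it has a white blade and the other two are look-alikes. Next I'll measure and make an enlarged crop.

```bash
cat > h.py <<'E'
from cell import arm, optics
import numpy as np, cv2
from scipy.spatial.transform import Rotation as Ro
from scipy.optimize import least_squares
def cam(n):
    c=optics.camera_info(n); return {k:np.array(v) for k,v in c.items()}
def proj(c,X):
    X=np.atleast_2d(X); p=X@c['R'].T+c['t']; return np.c_[c['fx']*p[:,0]/p[:,2]+c['cx'],c['fy']*p[:,1]/p[:,2]+c['cy']]
def ray(c,uv):
    d=c['R'].T@np.array([(uv[0]-c['cx'])/c['fx'],(uv[1]-c['cy'])/c['fy'],1.]); return -c['R'].T@c['t'],d/np.linalg.norm(d)
def atz(c,uv,z):
    o,d=ray(c,uv); return o+d*(z-o[2])/d[2]
def tri(cs,uvs):
    A=np.zeros((3,3));b=np.zeros(3)
    rs=[ray(c,u) for c,u in zip(cs,uvs)]
    for o,d in rs:
        P=np.eye(3)-np.outer(d,d);A+=P;b+=P@o
    X=np.linalg.solve(A,b); return X,[np.linalg.norm((np.eye(3)-np.outer(d,d))@(X-o)) for o,d in rs]
E
python3 - <<'E'
from h import *
np.set_printoptions(precision=4,suppress=True)
im={}
for c in ["scene","top"]:
    im[c]=optics.get_image(c)
C={c:cam(c) for c in im}
for c in C: print(c,C[c]['fx'],-C[c]['R'].T@C[c]['t'])
for th in ["display_knob","display_hinge","window","viewer","rack","paddle","paddle_grip","paddle_blade","dark_paddle","basket_rod"]:
    r={c:optics.pinpoint(c,th)[:3] for c in C}
    for c in r: print(th,c,[(np.round(q['location'],1).tolist(),round(q['score'],2)) for q in r[c]])
    if all(r.values()): print("   ",*tri([C['scene'],C['top']],[r['scene'][0]['location'],r['top'][0]['location']]))
s=cv2.resize(im['scene'][150:300,170:400],None,fx=3.4,fy=3.4,interpolation=cv2.INTER_CUBIC)
t=cv2.resize(im['top'][100:220,210:480],None,fx=2.9,fy=2.9,interpolation=cv2.INTER_CUBIC)
cv2.imwrite('pics/s1.png',s[:,:,::-1]);cv2.imwrite('pics/t1.png',t[:,:,::-1])
E
```

```text
scene 366.104701633712 [1.1676 0.6335 0.8639]
top 520.0201823045313 [0.2952 0.0171 1.6196]
display_knob scene []
display_knob top [([259.6, 185.5], 0.85)]
display_hinge scene [([306.6, 286.1], 0.74), ([204.4, 191.9], 0.69)]
display_hinge top [([275.0, 120.6], 0.66)]
    [0.6911 0.1703 0.056 ] [np.float64(0.006312012702422193), np.float64(0.00631201270242232)]
window scene [([346.9, 261.5], 0.83)]
window top []
viewer scene [([330.1, 285.0], 0.8), ([208.6, 257.3], 0.38)]
viewer top [([267.9, 152.4], 0.86), ([418.3, 161.8], 0.28)]
    [ 0.6054  0.1917 -0.0018] [np.float64(0.0019341888177431493), np.float64(0.0019341888177432497)]
rack scene [([233.4, 213.8], 0.93)]
rack top [([418.9, 158.7], 0.65)]
    [ 0.5908 -0.2815  0.0112] [np.float64(0.0047993954755986045), np.float64(0.00479939547559859)]
paddle scene [([333.0, 234.4], 0.63), ([299.3, 159.3], 0.52)]
paddle top [([303.1, 203.8], 0.85), ([436.6, 304.9], 0.62)]
    [0.4437 0.0739 0.0187] [np.float64(0.00017433874358042497), np.float64(0.00017433874358044503)]
paddle_grip scene [([239.7, 199.1], 0.74), ([286.7, 174.8], 0.7), ([364.4, 222.5], 0.49)]
paddle_grip top [([429.0, 257.1], 0.92), ([401.1, 150.5], 0.85), ([291.4, 245.6], 0.78)]
    [ 0.3575 -0.4029 -0.1168] [np.float64(0.09069749518245912), np.float64(0.09069749518245918)]
paddle_blade scene [([382.9, 215.5], 0.7), ([208.4, 252.9], 0.67), ([273.5, 184.5], 0.63)]
paddle_blade top [([426.5, 232.6], 0.75), ([285.9, 273.8], 0.63), ([407.0, 122.9], 0.62)]
    [ 0.2903 -0.0809  0.0383] [np.float64(0.229200114720862), np.float64(0.2292001147208619)]
dark_paddle scene [([240.8, 200.0], 0.17)]
dark_paddle top []
basket_rod scene []
basket_rod top []
```

View pics/s1.png

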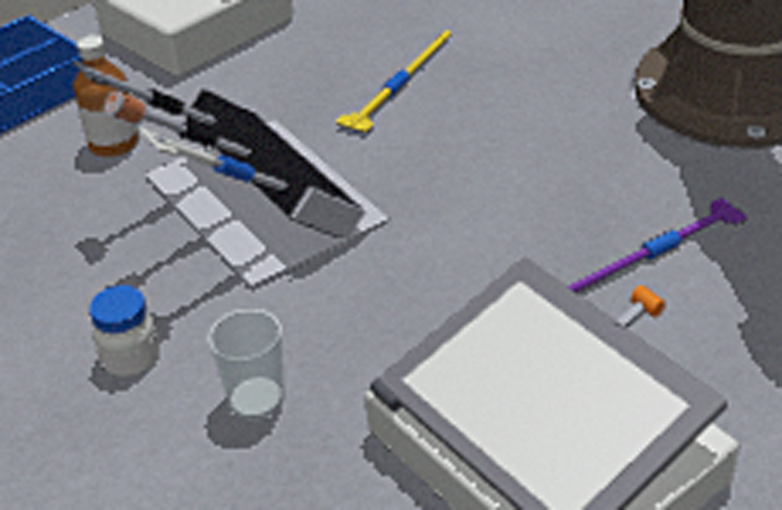

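View pics/t1.png

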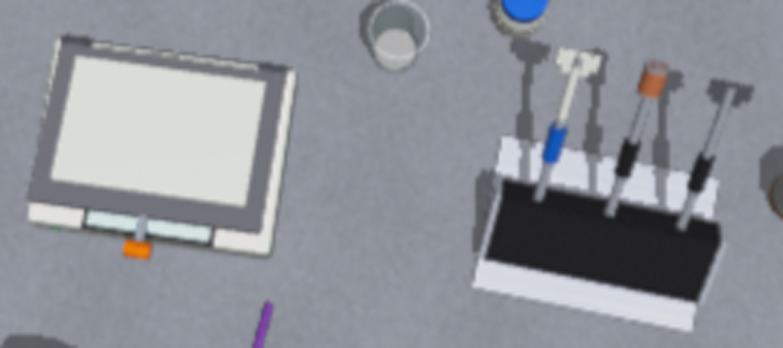

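The crops confirm it: the left rod in the rack (blue sleeve, white blade) is the paddle, the basket rod is in the middle and the dark paddle on the right. The lid is slightly open. Next I'll fit the poses.

```bash
python3 - <<'E'
from h import *
np.set_printoptions(precision=4,suppress=True)
S,T=cam('scene'),cam('top')
print('knob',tri([S,T],[(360.6,238.2),(257.6,186.2)]))
obs=[(T,(303.1,187.9),(-.1,-.13,.056)),(T,(219.7,176.6),(-.1,.13,.056)),(T,(312.4,124.1),(.1,-.13,.056)),
 (S,(386.8,282.4),(-.1,.13,.056)),(S,(277.9,266.2),(.1,-.13,.056))]
def V(p,q): return np.array([p[0],p[1],0])+Ro.from_euler('z',p[2]).apply(q)
def knob(a): return np.array([.09-.215*np.cos(a),0,.066+.215*np.sin(a)])
def lid(a,r,y,n=0): return np.array([.09-r*np.cos(a)-n*np.sin(a),y,.066+r*np.sin(a)-n*np.cos(a)])
def f(p):
    r=[proj(c,V(p,X))[0]-u for c,u,X in obs]
    r+=[proj(S,V(p,knob(p[3])))[0]-(360.6,238.2),proj(T,V(p,knob(p[3])))[0]-(257.6,186.2)]
    return np.ravel(r)
s=least_squares(f,[.605,.19,-.136,.1],loss='soft_l1');print(s.x,f(s.x).reshape(-1,2))
print('knob',V(s.x,knob(s.x[3])),'window',V(s.x,[-.06,0,.057]),'hinge',V(s.x,[.09,0,.066]))
g=tri([S,T],[(239.7,199.1),(401.1,150.5)]);b=tri([S,T],[(218.5,191.5),(407.5,121.5)])
print(g,b); d=b[0]-g[0];print(np.linalg.norm(d),d/np.linalg.norm(d))
m=[atz(T,(210+u/2.9,100+v/2.9),.075) for u,v in [(540,197),(611,212),(683,226)]];print(m)
s=arm.observe();R=Ro.from_rotvec(s['ee_rot']);print(R.as_matrix())
E
```

```text
knob (array([0.483 , 0.2064, 0.1109]), [np.float64(0.0017972349521924978), np.float64(0.0017972349521924373)])
[ 0.6031  0.1918 -0.1166  0.2089] [[-0.2001  0.0131]
 [-1.4821 -0.4144]
 [-0.2705 -0.2387]
 [ 0.8438 -3.4476]
 [-2.4444 -1.92  ]
 [-0.9053  0.0423]
 [-0.2839  0.1449]]
knob [0.4836 0.2058 0.1106] window [0.5435 0.1988 0.057 ] hinge [0.6925 0.1813 0.066 ]
(array([ 0.5969, -0.2119,  0.1162]), [np.float64(0.0016019788986193018), np.float64(0.0016019788986193328)]) (array([ 0.6663, -0.2189,  0.1832]), [np.float64(0.0021160290362412944), np.float64(0.002116029036241764)])
0.0967439011871529 [ 0.7177 -0.072   0.6927]
[array([ 0.5529, -0.205 ,  0.075 ]), array([ 0.5388, -0.2785,  0.075 ]), array([ 0.5258, -0.3528,  0.075 ])]
[[-0.9586  0.2849  0.    ]
 [ 0.2849  0.9586  0.    ]
 [-0.      0.     -1.    ]]
```

```bash
cat >> h.py <<'E'
def rel(pos,R):
    """shift (tool axes, m) and turn (deg, tool axes) still to go to pos,R"""
    s=arm.observe();R0=Ro.from_rotvec(s['ee_rot'])
    print('t',round(s['clock'],2),'pos',s['position'].round(4),'shift',R0.inv().apply(np.array(pos)-s['position']).round(4),'turn',(R0.inv()*R).as_rotvec(degrees=True).round(2),'F',s['force'].round(1),'w',round(s['width']*91.8,1),'q',s['joints'].round(2))
def RT(y,z):
    y=np.array(y,float);z=np.array(z,float);y/=np.linalg.norm(y);z-=y*(y@z);z/=np.linalg.norm(z)
    return Ro.from_matrix(np.c_[np.cross(y,z),y,z])
KY=(np.sin(.125),np.cos(.125),0)
E
python3 -m creep '[{"translation":[0,0,0],"rot":[0,0,-4.7],"jaw":0.0918},{"translation":[0,0,0],"rot":[0,0,-4.7],"jaw":0.0918},{"translation":[-0.029,-0.029,0],"rot":[0,0,0],"jaw":0.0918},{"translation":[-0.029,-0.029,0],"rot":[0,0,0],"jaw":0.0918},{"translation":[-0.029,-0.029,0],"rot":[0,0,0],"jaw":0.0918},{"translation":[-0.029,-0.029,0],"rot":[0,0,0],"jaw":0.0918},{"translation":[-0.029,-0.029,0],"rot":[0,0,0],"jaw":0.0918},{"translation":[-0.029,-0.029,0],"rot":[0,0,0],"jaw":0.0918},{"translation":[-0.029,-0.029,0],"rot":[0,0,0],"jaw":0.0918},{"translation":[-0.029,-0.029,0],"rot":[0,0,0],"jaw":0.0918},{"translation":[-0.029,-0.029,0],"rot":[0,0,0],"jaw":0.0918},{"translation":[0,0,0],"rot":[0,0,0],"jaw":0.0918}]'
python3 -c "
from h import *
rel([.484,.206,.2],RT(KY,[0,0,-1]))"
```

```text
clock: 2.25
position: [0.41, 0.2998, 0.2412]
ee_rot: [0.213, 3.131, -0.004]
force: [0.8, -0.5, -0.5]
width: 0.997
t 2.25 pos [0.41   0.2998 0.2412] shift [-0.0858 -0.0829  0.0417] turn [-0.13  0.19 -0.62] F [ 0.8 -0.5 -0.5] w 91.5 q [-0.84  0.24  0.12  1.86 -0.03  1.04  0.73]
```

```bash

python3 -m creep '[{"translation":[-0.0286,-0.0276,0.014],"rot":[0,0,-0.6],"jaw":0.0918},{"translation":[-0.0286,-0.0276,0.014],"rot":[0,0,0],"jaw":0.0918},{"translation":[-0.0286,-0.0276,0.014],"rot":[0,0,0],"jaw":0.0918},{"translation":[0,0,0],"rot":[0,0,0],"jaw":0.0918},{"translation":[0,0,0],"rot":[0,0,0],"jaw":0.0918}]'
python3 - <<'E'
from h import *
rel([.484,.206,.106],RT(KY,[0,0,-1]))
W=cam('wrist');im=optics.get_image('wrist');cv2.imwrite('pics/w1.png',im[:,:,::-1])
print(optics.pinpoint('wrist','display_knob'),proj(W,[.4836,.2058,.1106]))
E
```

```text
clock: 2.67
position: [0.48, 0.2139, 0.1985]
ee_rot: [-0.188, -3.135, 0.002]
force: [-1.0, 1.5, -0.3]
width: 1.001
t 2.67 pos [0.48   0.2139 0.1985] shift [-0.005  -0.0073  0.0925] turn [-0.09 -0.04  0.31] F [-1.   1.5 -0.3] w 91.9 q [-0.65  0.32  0.17  1.88 -0.06  0.95  1.  ]
[{'location': [305.9, 212.8], 'score': 0.91}] [[309.18633945 215.3956756 ]]
```

View pics/w1.png

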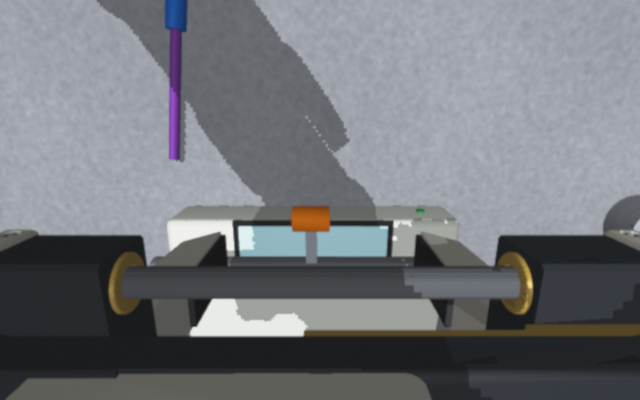

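The knob is at (311,219) against a predicted (309,215), and the viewer's edges are square to the jaws. I'll descend and pinch.

```bash

python3 -m creep '[{"translation":[-0.005,-0.0073,0.02],"rot":[0,0,0],"jaw":0.0918},{"translation":[0,0,0.025],"rot":[0,0,0],"jaw":0.07},{"translation":[0,0,0.025],"rot":[0,0,0],"jaw":0.06},{"translation":[0,0,0.022],"rot":[0,0,0],"jaw":0.05},{"translation":[0,0,0],"rot":[0,0,0],"jaw":0.05},{"translation":[0,0,0],"rot":[0,0,0],"jaw":0.045}]' 20
python3 - <<'E'
from h import *
rel([.484,.206,.106],RT(KY,[0,0,-1]))
im=optics.get_image('scene');cv2.imwrite('pics/s2.png',cv2.resize(im[160:310,250:450],None,fx=4,fy=4)[:,:,::-1])
E
```

```text
clock: 3.27
position: [0.4821, 0.2099, 0.1072]
ee_rot: [-0.176, -3.135, 0.001]
force: [-0.1, -0.7, 0.3]
width: 0.69
t 3.27 pos [0.4821 0.2099 0.1072] shift [-0.0023 -0.0037  0.0012] turn [-0.02 -0.09  0.75] F [-0.1 -0.7  0.3] w 63.3 q [-0.62  0.43  0.15  1.97 -0.09  0.74  1.04]
```

View pics/s2.png

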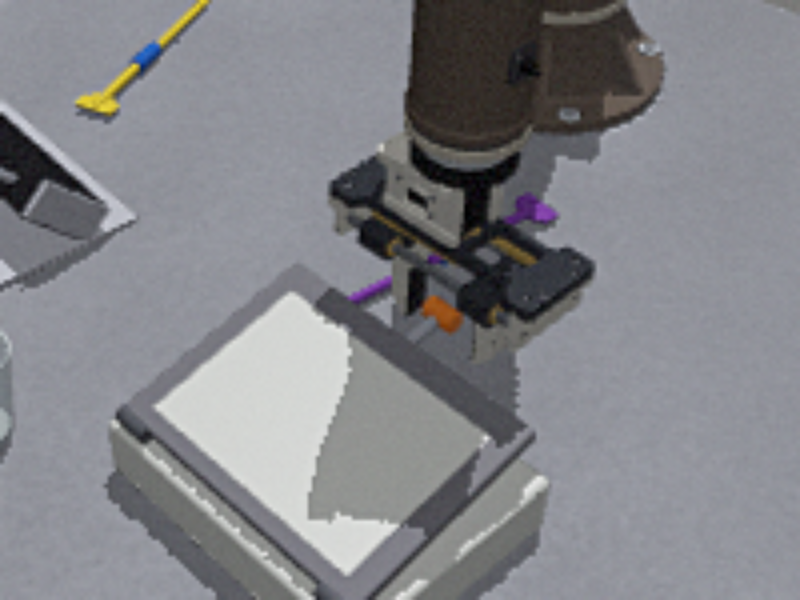

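The knob sits between the two fingers at crop (442,313), so I'll close on it.

```bash

python3 -m creep '[{"translation":[-0.002,-0.0035,0],"rot":[0,0,0.7],"jaw":0.02},{"translation":[0,0,0],"rot":[0,0,0],"jaw":0.02},{"translation":[0,0,0],"rot":[0,0,0],"jaw":0.02},{"translation":[0,0,0],"rot":[0,0,0],"jaw":0.02},{"translation":[0,0,0],"rot":[0,0,0],"jaw":0.02},{"translation":[0,0,0],"rot":[0,0,0],"jaw":0.02},{"translation":[0,0,0],"rot":[0,0,0],"jaw":0.02}]' 20
python3 - <<'E'
from h import *
rel([.484,.206,.106],RT(KY,[0,0,-1]))
E
```

```text
clock: 3.9
position: [0.4853, 0.2063, 0.1078]
ee_rot: [0.197, 3.134, 0.003]
force: [-0.1, 5.9, 2.7]
width: 0.281
t 3.9 pos [0.4853 0.2063 0.1078] shift [ 0.0013 -0.0004  0.0018] turn [ 0.12  0.07 -0.03] F [-0.1  5.9  2.7] w 25.8 q [-0.62  0.43  0.15  1.97 -0.1   0.74  1.04]
```

```bash
python3 -c "
import numpy as np
a=np.linspace(.209,1.06,13);x=-.215*np.cos(a);z=.215*np.sin(a)
print(np.c_[-np.diff(x),-np.diff(z)].round(4).tolist())"
```

```text
[[-0.0037, -0.0148], [-0.0047, -0.0145], [-0.0057, -0.0141], [-0.0067, -0.0137], [-0.0077, -0.0132], [-0.0086, -0.0126], [-0.0095, -0.0119], [-0.0103, -0.0112], [-0.0111, -0.0105], [-0.0118, -0.0097], [-0.0124, -0.0088], [-0.013, -0.0079]]
```

```bash

python3 -m creep '[{"translation":[-0.0037,0,-0.0148],"rot":[0,0,0],"jaw":0.02},{"translation":[-0.0047,0,-0.0145],"rot":[0,0,0],"jaw":0.02},{"translation":[-0.0057,0,-0.0141],"rot":[0,0,0],"jaw":0.02},{"translation":[-0.0067,0,-0.0137],"rot":[0,0,0],"jaw":0.02},{"translation":[0,0,0],"rot":[0,0,0],"jaw":0.02}]' 25
python3 - <<'E'
from h import *
rel([.484,.206,.106],RT(KY,[0,0,-1]))
E
```

```text
clock: 4.32
position: [0.5068, 0.2037, 0.1665]
ee_rot: [0.198, 3.133, 0.004]
force: [-0.2, 5.8, 2.2]
width: 0.284
t 4.32 pos [0.5068 0.2037 0.1665] shift [ 0.023  -0.0008  0.0604] turn [ 0.16  0.1  -0.06] F [-0.2  5.8  2.2] w 26.1 q [-0.61  0.38  0.17  1.87 -0.08  0.89  1.05]
```

```bash

python3 -m creep '[{"translation":[-0.0077,0,-0.0132],"rot":[0,0,0],"jaw":0.02},{"translation":[-0.0086,0,-0.0126],"rot":[0,0,0],"jaw":0.02},{"translation":[-0.0095,0,-0.0119],"rot":[0,0,0],"jaw":0.02},{"translation":[-0.0103,0,-0.0112],"rot":[0,0,0],"jaw":0.02},{"translation":[-0.0111,0,-0.0105],"rot":[0,0,0],"jaw":0.02},{"translation":[-0.0118,0,-0.0097],"rot":[0,0,0],"jaw":0.02},{"translation":[-0.0124,0,-0.0088],"rot":[0,0,0],"jaw":0.02},{"translation":[-0.013,0,-0.0079],"rot":[0,0,0],"jaw":0.02},{"translation":[0,0,0],"rot":[0,0,0],"jaw":0.02}]' 25
python3 - <<'E'
from h import *
rel([.484,.206,.106],RT(KY,[0,0,-1]))
im=optics.get_image('scene');cv2.imwrite('pics/s3.png',cv2.resize(im[110:310,250:450],None,fx=3,fy=3)[:,:,::-1])
E
```

```text
clock: 5.07
position: [0.5902, 0.1936, 0.2512]
ee_rot: [0.197, 3.135, 0.005]
force: [-1.5, 6.1, 6.1]
width: 0.278
t 5.07 pos [0.5902 0.1936 0.2512] shift [ 0.1069 -0.0014  0.1452] turn [ 0.17  0.   -0.02] F [-1.5  6.1  6.1] w 25.5 q [-0.54  0.42  0.2   1.58 -0.09  1.15  1.13]
```

View pics/s3.png

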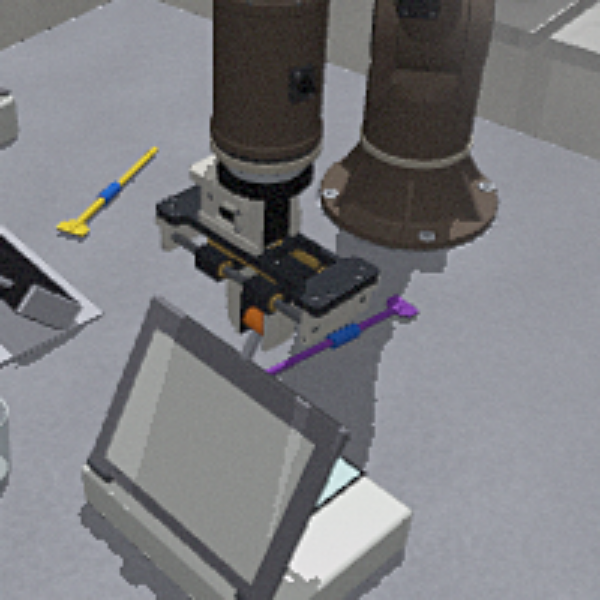

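The lid is up at about 62° and the knob is still in the jaws. Next I'll release it and back off upward.

```bash

python3 -m creep '[{"translation":[0,0,0],"rot":[0,0,0],"jaw":0.07},{"translation":[0,0,0],"rot":[0,0,0],"jaw":0.07},{"translation":[0,0,0],"rot":[0,0,0],"jaw":0.07},{"translation":[0,0,0],"rot":[0,0,0],"jaw":0.07},{"translation":[0,0,0],"rot":[0,0,0],"jaw":0.07},{"translation":[0.005,0,-0.02],"rot":[0,0,0],"jaw":0.06},{"translation":[0.01,0,-0.03],"rot":[0,0,0],"jaw":0.05},{"translation":[0.02,0,-0.03],"rot":[0,0,0],"jaw":0.045},{"translation":[0,0,0],"rot":[0,0,0],"jaw":0.045},{"translation":[0,0,0],"rot":[0,0,0],"jaw":0.045}]' 25
python3 - <<'E'
from h import *
yw=np.deg2rad(-10)
a=np.array([np.cos(yw)*.7071,np.sin(yw)*.7071,.7071]); zt=np.array([np.cos(yw)*.7071,np.sin(yw)*.7071,-.7071]); yr=[-np.sin(yw),np.cos(yw),0]
g=np.array([.598,-.213,.118])
rel(g+.005*zt-.12*zt,RT(yr,zt))
for c in ['scene','top']:
    im=optics.get_image(c);cv2.imwrite(f'pics/{c}4.png',im[:,:,::-1])
    print([(x['location'],x['score']) for x in optics.pinpoint(c,'display_knob')+optics.pinpoint(c,'paddle_grip')])
E
```

```text
clock: 5.95
position: [0.5547, 0.1964, 0.3322]
ee_rot: [0.197, 3.132, 0.003]
force: [0.3, 0.0, -0.9]
width: 0.498
t 5.95 pos [0.5547 0.1964 0.3322] shift [-0.0127 -0.3971  0.1319] turn [  1.23 -44.82   2.59] F [ 0.3  0.  -0.9] w 45.7 q [-0.58  0.31  0.21  1.54 -0.07  1.29  1.08]
[([336.7, 221.2], 0.89), ([437.2, 344.6], 0.35), ([284.7, 178.3], 0.7), ([239.8, 199.0], 0.55), ([363.0, 220.3], 0.45)]
[([386.1, 104.5], 0.54), ([431.9, 257.6], 0.82), ([401.2, 151.3], 0.71)]
```

View pics/scene4.png

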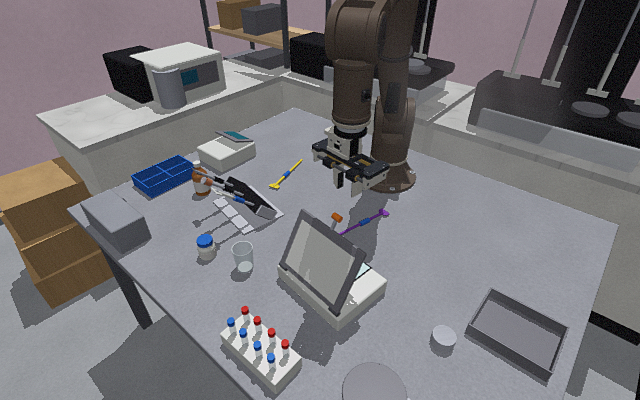

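View pics/top4.png

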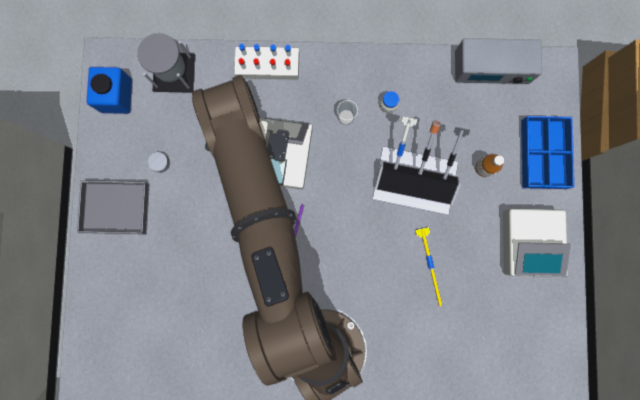

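The lid stayed at its angle after release, with the knob at scene (337,217). Next I'll go to the rack, with a 45° tilt.

```bash

python3 -m creep '[{"translation":[0,-0.039,0],"rot":[0,0,0],"jaw":0.045},{"translation":[0,-0.039,0],"rot":[0,0,0],"jaw":0.045},{"translation":[0,-0.039,0],"rot":[0,0,0],"jaw":0.045},{"translation":[0,-0.039,0],"rot":[0,0,0],"jaw":0.045},{"translation":[0,-0.039,0],"rot":[0,0,0],"jaw":0.045},{"translation":[0,-0.039,0],"rot":[0,0,0],"jaw":0.045},{"translation":[0,-0.039,0],"rot":[0,0,0],"jaw":0.045},{"translation":[0,-0.039,0],"rot":[0,0,0],"jaw":0.045},{"translation":[0,-0.039,0],"rot":[0,0,0],"jaw":0.045},{"translation":[0,-0.039,0],"rot":[0,0,0],"jaw":0.045},{"translation":[0,0,0],"rot":[0,0,0],"jaw":0.045}]'
python3 -m creep '[{"translation":[0,0,0],"rot":[0.2,-7,0.4],"jaw":0.045},{"translation":[0,0,0],"rot":[0.2,-7,0.4],"jaw":0.045},{"translation":[0,0,0],"rot":[0.2,-7,0.4],"jaw":0.045},{"translation":[0,0,0],"rot":[0.2,-7,0.4],"jaw":0.045},{"translation":[0,0,0],"rot":[0.2,-7,0.4],"jaw":0.045},{"translation":[0,0,0],"rot":[0.2,-7,0.4],"jaw":0.045},{"translation":[0,0,0],"rot":[0,0,0],"jaw":0.045},{"translation":[0,0,0],"rot":[0,0,0],"jaw":0.045}]'
cat >> h.py <<'E'
yw=np.deg2rad(-10)
ZT=np.array([np.cos(yw)*.7071,np.sin(yw)*.7071,-.7071]); YR=[-np.sin(yw),np.cos(yw),0]
G=np.array([.598,-.213,.118])
E
python3 - <<'E'
from h import *
rel(G+.005*ZT-.12*ZT,RT(YR,ZT))
for c in ['scene','top']:
    im=optics.get_image(c);cv2.imwrite(f'pics/{c}5.png',im[:,:,::-1])
E
```

```text
clock: 7.17
position: [0.5025, -0.2001, 0.3299]
ee_rot: [-0.216, -3.133, 0.007]
force: [0.4, -0.7, 0.3]
width: 0.489
clock: 7.83
position: [0.5033, -0.1901, 0.3281]
ee_rot: [0.206, 2.41, -0.082]
force: [0.8, 0.8, 1.5]
width: 0.49
t 7.83 pos [ 0.5033 -0.1901  0.3281] shift [ 0.0734 -0.0058  0.107 ] turn [-0.01 -3.49  0.25] F [0.8 0.8 1.5] w 45.0 q [-0.1  -0.14  0.39  2.27 -0.1   0.29  1.79]
```

View pics/scene5.png

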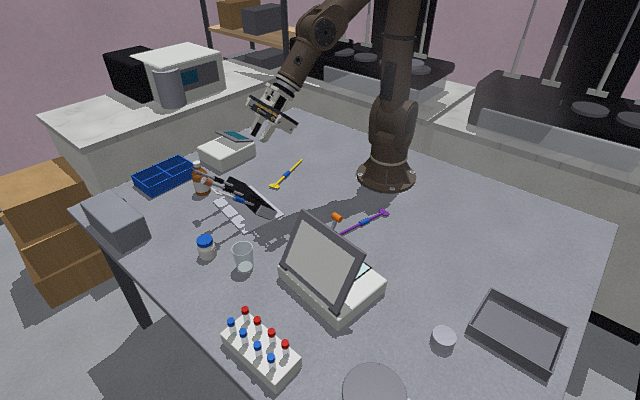

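View pics/top5.png

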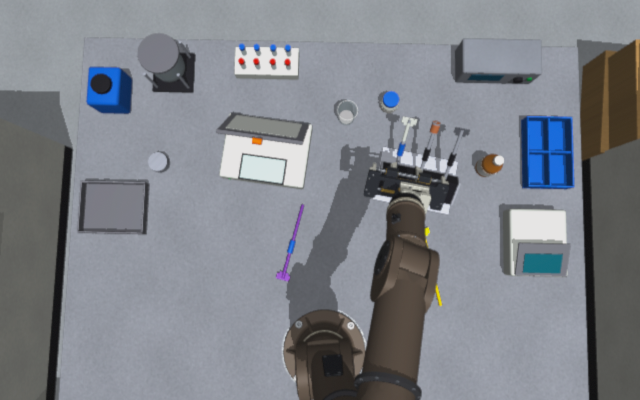

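```bash

python3 -m creep '[{"translation":[0.0184,-0.0015,0.015],"rot":[0,0,0],"jaw":0.045},{"translation":[0.0184,-0.0015,0.02],"rot":[0,0,0],"jaw":0.045},{"translation":[0.0184,-0.0015,0.02],"rot":[0,0,0],"jaw":0.045},{"translation":[0.0184,-0.0015,0.02],"rot":[0,0,0],"jaw":0.045},{"translation":[0,0,0],"rot":[0,0,0],"jaw":0.045},{"translation":[0,0,0],"rot":[0,0,0],"jaw":0.045}]'
python3 - <<'E'
from h import *
rel(G+.005*ZT-.12*ZT,RT(YR,ZT))
W=cam('wrist');im=optics.get_image('wrist')
print(proj(W,G),[ (q['location'],q['score']) for q in optics.pinpoint('wrist','paddle_grip')+optics.pinpoint('wrist','paddle_blade')], proj(W,[.6663,-.219,.183]))
cv2.imwrite('pics/w6.png',im[:,:,::-1])
S,T=cam('scene'),cam('top')
K=tri([S,T],[(336.7,217.3),(257,141)]);print(K); h=np.array([.6925,.1813,.066]);d=K[0]-h;print(np.linalg.norm(d),np.degrees(np.arctan2(d[2],np.hypot(*d[:2]))))
print('win',atz(T,(262,168.5),.057))
E
```

```text
clock: 8.43
position: [0.5045, -0.1884, 0.272]
ee_rot: [0.195, 2.407, -0.06]
force: [0.8, -0.5, 0.3]
width: 0.486
t 8.43 pos [ 0.5045 -0.1884  0.272 ] shift [ 0.0371 -0.009   0.0642] turn [ 1.08 -3.33  0.28] F [ 0.8 -0.5  0.3] w 44.6 q [-0.36 -0.08  0.69  2.37 -0.65  0.14  2.37]
[[308.03968835 148.96865406]] [([308.0, 151.4], 0.9), ([311.8, 246.3], 0.88)] [[314.40054863 244.90199303]]
(array([0.58742207, 0.19411764, 0.25219722]), [np.float64(0.0011551314166258792), np.float64(0.0011551314166259332)])
0.21418465856834312 60.380912921910955
win [0.5452392  0.20015199 0.057     ]
```

View pics/w6.png

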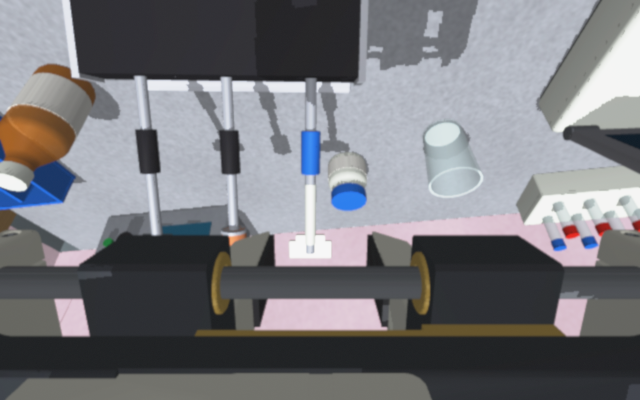

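The wrist view shows the blue sleeve at (311,152), with (308,149) predicted, so the paddle fix holds. The lid reads 60.4°. Joint 6 is near its lower limit, so I'll fit a quick kinematic model from logged poses to choose a tilt that can be reached.

```bash
cat > fk.py <<'E'
from h import *
import itertools
D=[([-1.3846,.4352,.025,1.5741,-.0116,1.134,-.0751],[.1779,.5986,.24],[-.45225,-3.1088,.0025]),
([-.84,.24,.12,1.86,-.03,1.04,.73],[.41,.2998,.2412],[.213,3.131,-.004]),
([-.65,.32,.17,1.88,-.06,.95,1.0],[.48,.2139,.1985],[-.188,-3.135,.002]),
([-.62,.43,.15,1.97,-.1,.74,1.04],[.4853,.2063,.1078],[.197,3.134,.003]),
([-.61,.38,.17,1.87,-.08,.89,1.05],[.5068,.2037,.1665],[.198,3.133,.004]),
([-.54,.42,.2,1.58,-.09,1.15,1.13],[.5902,.1936,.2512],[.197,3.135,.005]),
([-.58,.31,.21,1.54,-.07,1.29,1.08],[.5547,.1964,.3322],[.197,3.132,.003]),
([-.1,-.14,.39,2.27,-.1,.29,1.79],[.5033,-.1901,.3281],[.206,2.41,-.082]),
([-.36,-.08,.69,2.37,-.65,.14,2.37],[.5045,-.1884,.272],[.195,2.407,-.06])]
def fk(q,L,sg,off0):
    s1,s3,s5,s7=sg
    A=Ro.from_euler('z',s1*q[0]+off0)*Ro.from_euler('y',q[1])*Ro.from_euler('z',s3*q[2])
    p=np.array([0,0,L[0]])+A.apply([L[4],0,L[1]])
    A=A*Ro.from_euler('y',q[3])*Ro.from_euler('z',s5*q[4])
    p=p+A.apply([L[5],L[7],L[2]])
    A=A*Ro.from_euler('y',q[5])*Ro.from_euler('z',s7*q[6]+L[6])
    return p+A.apply([0,0,L[3]]),A
L0=[.35,.4,.4,.25,0,0,0,0]
def fit():
    best=None
    for sg in itertools.product([-1,1],repeat=4):
      if sg[0]==1: continue
      for o7 in [0,np.pi/2,np.pi,-np.pi/2]:
        def f(L):
            r=[]
            for q,p,rv in D:
                P,A=fk(q,L,sg,0);r+=list((P-p)*3)+list((A.inv()*Ro.from_rotvec(rv)).as_rotvec())
            return np.array(r)
        L1=list(L0);L1[6]=o7
        s=least_squares(f,L1,loss='soft_l1',f_scale=.1)
        if best is None or s.cost<best[0]: best=(s.cost,s.x,sg,np.abs(f(s.x)).reshape(-1,6).max(1))
    return best
if __name__=='__main__':
    b=fit();print(b);import pickle;pickle.dump(b,open('fk.pkl','wb'))
E
python3 fk.py
```

```text
(np.float64(0.0024030199481974075), array([ 0.2994749 ,  0.56694648,  0.41814638,  0.39898763,  0.00806755,
       -0.00585869, -4.71037747, -0.05280549]), (-1, -1, -1, -1), array([0.01212729, 0.00859813, 0.00889124, 0.01742978, 0.00543455,
       0.01094516, 0.01015954, 0.02979241, 0.02727169]))
```

```bash
cat > ik.py <<'E'
from fk import *
import pickle
_,L,sg,_=pickle.load(open('fk.pkl','rb'))
lo=np.array([-2.62,-.44,-1.27,.08,-1.32,.12,-2.74]);hi=np.array([2.62,2.09,1.32,2.57,4.46,2,2.74])
def ik(p,R,seed):
    def f(q):
        P,A=fk(q,L,sg,0);return np.r_[(P-p)*5,(A.inv()*R).as_rotvec(),.01*(q-seed)]
    best=None
    for k in range(6):
        s0=np.clip(seed+(np.random.default_rng(k).normal(0,.3,7) if k else 0),lo+.01,hi-.01)
        s=least_squares(f,s0,bounds=(lo,hi))
        if best is None or s.cost<best.cost: best=s
    P,A=fk(best.x,L,sg,0)
    return best.x.round(2),round(np.linalg.norm(P-p)*1e3,1),round(np.degrees((A.inv()*R).magnitude()),1)
def tool(yaw,tilt): # tilt deg from down, forward positive
    t=np.deg2rad(tilt);return RT([-np.sin(yaw),np.cos(yaw),0],[np.cos(yaw)*np.sin(t),np.sin(yaw)*np.sin(t),-np.cos(t)])
E
python3 - <<'E'
from ik import *
sd=np.array([-.1,.2,.2,2.,-.1,.7,1.6])
for tilt in [0,15,20,25,30,35,40]:
    R=tool(yw,tilt);z=R.apply([0,0,1])
    for d in (0,.09):print(tilt,d,ik(G+(.005-d)*z,R,sd))
    # pulled out along axis 90mm
    a=np.array([np.cos(yw),np.sin(yw),1])*.7071
    print('  out',ik(G+.005*z+.09*a,R,sd))
    Rf=tool(yw,tilt-45);z=Rf.apply([0,0,1]);print('  final',ik(np.array([.44,.215,.157])+.005*z,Rf,np.array([-.6,.3,.2,1.9,0,1.2,1])))
E
```

```text
0 0 (array([ 0.15,  0.57,  0.17,  1.69, -0.12,  0.89,  1.76]), np.float64(0.0), np.float64(0.0))
0 0.09 (array([ 0.13,  0.48,  0.19,  1.6 , -0.1 ,  1.07,  1.75]), np.float64(0.0), np.float64(0.0))
  out (array([ 0.15,  0.6 ,  0.16,  1.45, -0.1 ,  1.1 ,  1.73]), np.float64(0.0), np.float64(0.0))
  final (array([-0.3 ,  0.78, -0.  ,  1.44, -0.33,  1.65,  1.2 ]), np.float64(0.0), np.float64(0.0))
15 0 (array([ 0.18,  0.45,  0.13,  1.95, -0.18,  0.49,  1.83]), np.float64(0.0), np.float64(0.0))
15 0.09 (array([ 0.12,  0.31,  0.21,  1.91, -0.16,  0.67,  1.82]), np.float64(0.0), np.float64(0.0))
  out (array([ 0.15,  0.46,  0.16,  1.74, -0.16,  0.69,  1.79]), np.float64(0.0), np.float64(0.0))
  final (array([-0.39,  0.61,  0.06,  1.62, -0.29,  1.39,  1.18]), np.float64(0.0), np.float64(0.0))
20 0 (array([ 0.23,  0.42,  0.07,  2.03, -0.2 ,  0.34,  1.86]), np.float64(0.0), np.float64(0.0))
20 0.09 (array([ 0.13,  0.27,  0.19,  2.01, -0.19,  0.53,  1.86]), np.float64(0.0), np.float64(0.0))
  out (array([ 0.17,  0.43,  0.14,  1.82, -0.18,  0.56,  1.82]), np.float64(0.0), np.float64(0.0))
  fina
[... 990 characters left out ...]

35 0.09 (array([ 0.43,  0.19, -0.1 ,  2.26, -0.68,  0.12,  2.39]), np.float64(0.1), np.float64(0.1))
  out (array([ 0.35,  0.36, -0.07,  2.06, -0.34,  0.12,  2.01]), np.float64(0.0), np.float64(0.0))
  final (array([-0.57,  0.41,  0.13,  1.88, -0.18,  1.01,  1.05]), np.float64(0.0), np.float64(0.0))
40 0 (array([ 0.41,  0.39, -0.05,  2.13, -1.01,  0.12,  2.74]), np.float64(7.8), np.float64(7.4))
40 0.09 (array([ 0.56,  0.19, -0.19,  2.26, -0.99,  0.12,  2.74]), np.float64(3.8), np.float64(3.3))
  out (array([ 0.35,  0.36, -0.01,  2.05, -1.04,  0.12,  2.74]), np.float64(1.0), np.float64(1.0))
  final (array([-0.63,  0.36,  0.14,  1.95, -0.13,  0.91,  0.99]), np.float64(0.0), np.float64(0.0))
```

```bash
python3 - <<'E'
from ik import *
R=tool(yw,20);z=R.apply([0,0,1]);p=G-.085*z;print(p);rel(p,R)
E
```

```text
[ 0.56936995 -0.20795175  0.19787387]
t 8.58 pos [ 0.5033 -0.189   0.272 ] shift [-0.0016 -0.009   0.1007] turn [ 0.95 21.72  0.48] F [-0.4 -0.1  0.3] w 45.0 q [-0.36 -0.08  0.69  2.37 -0.65  0.14  2.37]
```

```bash

python3 -m creep '[{"translation":[0,0,0],"rot":[0.2,5.4,0.1],"jaw":0.045},{"translation":[0,0,0],"rot":[0.2,5.4,0.1],"jaw":0.045},{"translation":[0,0,0],"rot":[0.2,5.4,0.1],"jaw":0.045},{"translation":[0,0,0],"rot":[0.2,5.4,0.1],"jaw":0.045},{"translation":[0,0,0],"rot":[0,0,0],"jaw":0.045},{"translation":[0,0,0],"rot":[0,0,0],"jaw":0.045}]'
python3 - <<'E'
from ik import *
R=tool(yw,20);z=R.apply([0,0,1]);p=G-.085*z;rel(p,R)
E
```

```text
clock: 9.08
position: [0.5066, -0.1857, 0.2744]
ee_rot: [0.216, 2.68, -0.037]
force: [-0.8, 0.5, -0.6]
width: 0.491
t 9.08 pos [ 0.5066 -0.1857  0.2744] shift [-0.0254 -0.0127  0.0974] turn [0.85 5.96 0.61] F [-0.8  0.5 -0.6] w 45.1 q [-0.07  0.03  0.38  2.13 -0.16  0.55  1.84]
```

```bash

python3 -m creep '[{"translation":[0,0,0],"rot":[0.8,6,0.6],"jaw":0.045},{"translation":[-0.015,-0.004,0.021],"rot":[0,0,0],"jaw":0.045},{"translation":[-0.015,-0.004,0.022],"rot":[0,0,0],"jaw":0.045},{"translation":[-0.005,-0.004,0.025],"rot":[0,0,0],"jaw":0.045},{"translation":[0,0,0.022],"rot":[0,0,0],"jaw":0.045},{"translation":[0,0,0],"rot":[0,0,0],"jaw":0.045},{"translation":[0,0,0],"rot":[0,0,0],"jaw":0.045}]'
python3 - <<'E'
from ik import *
R=tool(yw,20);z=R.apply([0,0,1]);p=G-.085*z;rel(p,R);rel(G+.005*z,R)
W=cam('wrist');im=optics.get_image('wrist')
print(proj(W,G),[ (q['location'],q['score']) for q in optics.pinpoint('wrist','paddle_grip')])
cv2.imwrite('pics/w7.png',im[:,:,::-1])
E
```

```text
clock: 9.67
position: [0.5641, -0.2072, 0.1993]
ee_rot: [0.244, 2.789, -0.04]
force: [-0.3, -0.0, 0.4]
width: 0.49
t 9.67 pos [ 0.5641 -0.2072  0.1993] shift [-0.0045  0.0002  0.0032] turn [ 0.11 -0.34 -0.02] F [-0.3 -0.   0.4] w 45.0 q [-0.    0.28  0.36  2.01 -0.29  0.55  1.95]
t 9.67 pos [ 0.5641 -0.2072  0.1993] shift [-0.0051  0.      0.0932] turn [ 0.11 -0.34 -0.02] F [-0.3 -0.   0.4] w 45.0 q [-0.    0.28  0.36  2.01 -0.29  0.55  1.95]
[[320.00758162 215.47233685]] [([322.0, 220.3], 0.9), ([363.1, 264.0], 0.2)]
```

View pics/w7.png

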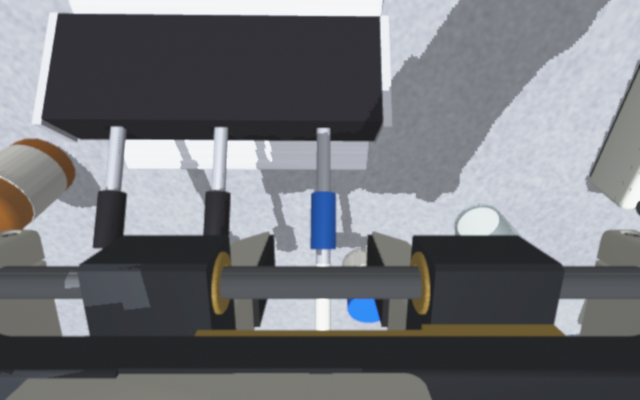

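The sleeve is at (322,220), centred between the fingers, and the rods on either side are clear. I'll advance and grip.

```bash

python3 -m creep '[{"translation":[-0.002,0.0005,0.02],"rot":[0,0,0],"jaw":0.045},{"translation":[-0.002,0,0.025],"rot":[0,0,0],"jaw":0.045},{"translation":[-0.002,0,0.025],"rot":[0,0,0],"jaw":0.045},{"translation":[-0.001,0,0.023],"rot":[0,0,0],"jaw":0.045},{"translation":[0,0,0],"rot":[0,0,0],"jaw":0.045},{"translation":[0,0,0],"rot":[0,0,0],"jaw":0.045}]' 35
python3 - <<'E'
from ik import *
R=tool(yw,20);z=R.apply([0,0,1]);rel(G+.005*z,R)
im=optics.get_image('scene');cv2.imwrite('pics/s8.png',cv2.resize(im[110:260,150:350],None,fx=4,fy=4)[:,:,::-1])
E
```

```text
clock: 10.27
position: [0.6029, -0.2131, 0.116]
ee_rot: [0.243, 2.787, -0.039]
force: [-0.4, -0.1, 1.1]
width: 0.495
t 10.27 pos [ 0.6029 -0.2131  0.116 ] shift [ 0.0039 -0.0008  0.0015] turn [ 0.14 -0.24  0.02] F [-0.4 -0.1  1.1] w 45.4 q [ 0.09  0.45  0.25  2.   -0.41  0.39  2.05]
```

View pics/s8.png

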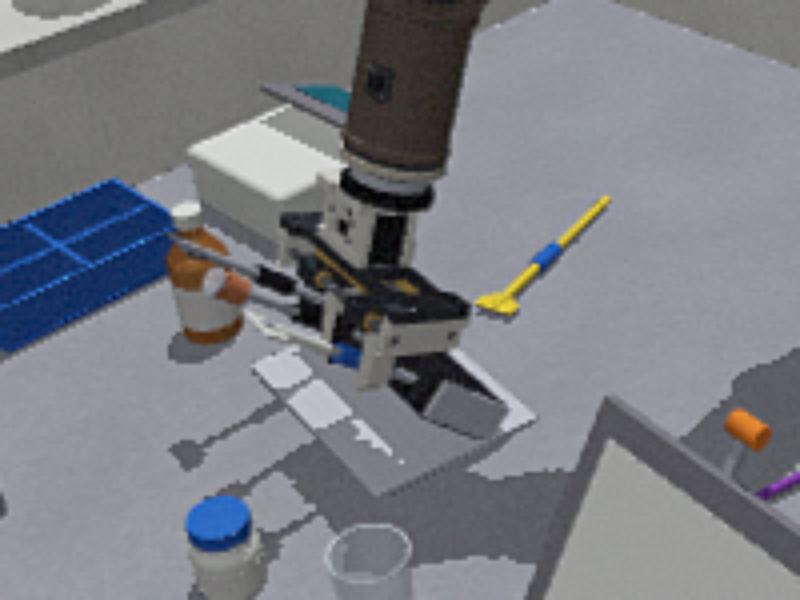

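```bash

python3 -m creep '[{"translation":[0,0,0],"rot":[0,0,0],"jaw":0.01},{"translation":[0,0,0],"rot":[0,0,0],"jaw":0.01},{"translation":[0,0,0],"rot":[0,0,0],"jaw":0.01},{"translation":[0,0,0],"rot":[0,0,0],"jaw":0.01},{"translation":[0,0,0],"rot":[0,0,0],"jaw":0.01},{"translation":[0,0,0],"rot":[0,0,0],"jaw":0.01},{"translation":[0,0,0],"rot":[0,0,0],"jaw":0.01}]' 35
python3 -m creep '[{"translation":[-0.0090,0,-0.0042],"rot":[0,0,0],"jaw":0.01},{"translation":[-0.0181,0,-0.0085],"rot":[0,0,0],"jaw":0.01},{"translation":[0,0,0],"rot":[0,0,0],"jaw":0.01}]' 35
python3 - <<'E'
from ik import *
R=tool(yw,20);z=R.apply([0,0,1]);rel(G+.005*z,R)
im=optics.get_image('scene');cv2.imwrite('pics/s9.png',cv2.resize(im[110:260,150:350],None,fx=4,fy=4)[:,:,::-1])
E
```

```text
clock: 10.9
position: [0.6037, -0.2131, 0.1159]
ee_rot: [0.243, 2.786, -0.039]
force: [0.0, -0.7, 4.1]
width: 0.185
clock: 11.15
position: [0.6278, -0.2175, 0.1394]
ee_rot: [0.241, 2.782, -0.041]
force: [2.4, -0.1, -0.3]
width: 0.186
t 11.15 pos [ 0.6278 -0.2175  0.1394] shift [ 0.0356 -0.0008  0.0147] turn [0.1  0.04 0.08] F [ 2.4 -0.1 -0.3] w 17.1 q [ 0.06  0.45  0.29  1.93 -0.39  0.46  2.02]
```

View pics/s9.png

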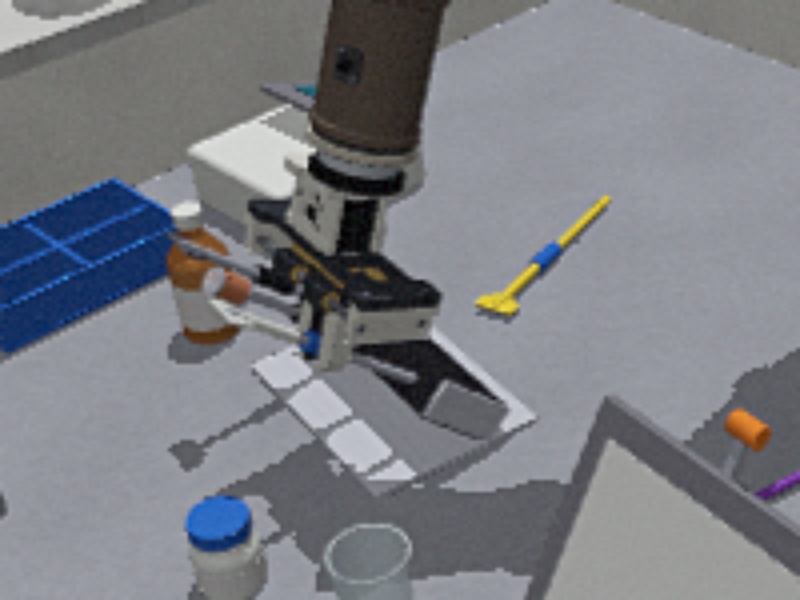

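The paddle is sliding out freely (2.4 N), so I'll keep pulling along its axis.

```bash

python3 -m creep '[{"translation":[-0.0181,0,-0.0085],"rot":[0,0,0],"jaw":0.01},{"translation":[-0.0181,0,-0.0085],"rot":[0,0,0],"jaw":0.01},{"translation":[-0.0181,0,-0.0085],"rot":[0,0,0],"jaw":0.01},{"translation":[-0.0181,0,-0.0085],"rot":[0,0,0],"jaw":0.01},{"translation":[0,0,0],"rot":[0,0,0],"jaw":0.01},{"translation":[0,0,0],"rot":[0,0,0],"jaw":0.01}]' 35
python3 - <<'E'
from ik import *
R=tool(yw,20);z=R.apply([0,0,1]);rel(G+.005*z,R)
for c in ['scene','top']:
    im=optics.get_image(c);cv2.imwrite(f'pics/{c}10.png',im[:,:,::-1])
E
```

```text
clock: 11.7
position: [0.6797, -0.2265, 0.1925]
ee_rot: [0.242, 2.787, -0.039]
force: [-0.4, 0.1, -1.7]
width: 0.187
t 11.7 pos [ 0.6797 -0.2265  0.1925] shift [ 0.1031 -0.0009  0.0471] turn [ 0.14 -0.26  0.06] F [-0.4  0.1 -1.7] w 17.2 q [ 0.02  0.47  0.35  1.75 -0.34  0.63  1.95]
```

View pics/scene10.png

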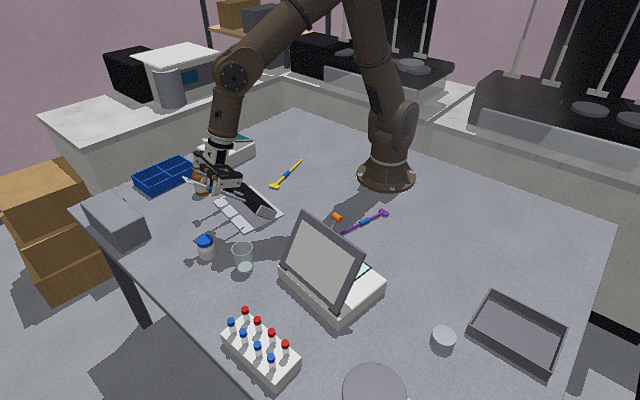

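View pics/top10.png

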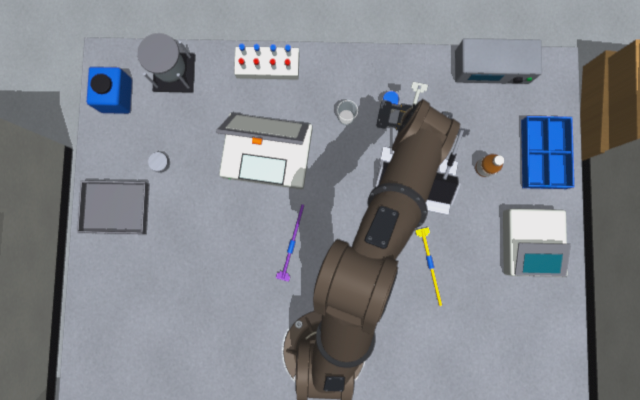

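The paddle is out about 107 mm. Next I'll lift it straight up.

```bash

python3 -m creep '[{"translation":[-0.0103,0,-0.0282],"rot":[0,0,0],"jaw":0.01},{"translation":[-0.0103,0,-0.0282],"rot":[0,0,0],"jaw":0.01},{"translation":[-0.0103,0,-0.0282],"rot":[0,0,0],"jaw":0.01},{"translation":[-0.0103,0,-0.0282],"rot":[0,0,0],"jaw":0.01},{"translation":[-0.0103,0,-0.0282],"rot":[0,0,0],"jaw":0.01},{"translation":[0,0,0],"rot":[0,0,0],"jaw":0.01}]' 35
python3 - <<'E'
from ik import *
W=cam('wrist');im=optics.get_image('wrist');cv2.imwrite('pics/w11.png',im[:,:,::-1])
im=optics.get_image('scene');cv2.imwrite('pics/s11.png',cv2.resize(im[110:260,150:350],None,fx=4,fy=4)[:,:,::-1])
for tl in (20,0,-12,-25):
    Rf=tool(yw,tl);print(ik(np.array([.45,-.17,.33]),Rf,arm.observe()['joints']),ik(np.array([.4205,.2167,.157])+.005*Rf.apply([0,0,1]),Rf,np.array([-.4,.5,.1,1.7,-.3,1.3,1.2])))
rel(np.array([.45,-.17,.33]),tool(yw,20))
rel(np.array([.45,-.17,.33]),tool(yw,-25))
E
```

```text
clock: 12.3
position: [0.6818, -0.2283, 0.3491]
ee_rot: [0.243, 2.779, -0.041]
force: [0.5, -2.0, -0.1]
width: 0.188
(array([-0.05, -0.1 ,  0.3 ,  2.07,  0.  ,  0.82,  1.65]), np.float64(0.0), np.float64(0.0)) (array([-1.15,  0.21,  0.4 ,  2.36,  0.5 ,  0.43,  0.19]), np.float64(0.0), np.float64(0.0))
(array([-0.12,  0.15,  0.43,  1.77, -0.07,  1.24,  1.73]), np.float64(0.0), np.float64(0.0)) (array([-0.71,  0.3 ,  0.15,  2.05, -0.06,  0.8 ,  0.88]), np.float64(0.0), np.float64(0.0))
(array([-0.09,  0.31,  0.45,  1.6 , -0.1 ,  1.47,  1.77]), np.float64(0.0), np.float64(0.0)) (array([-0.57,  0.4 ,  0.12,  1.89, -0.2 ,  1.03,  1.06]), np.float64(0.0), np.float64(0.0))
(array([-0.04,  0.48,  0.44,  1.43, -0.1 ,  1.71,  1.8 ]), np.float64(0.0), np.float64(0.0)) (array([-0.46,  0.53,  0.09,  1.73, -0.28,  1.28,  1.16]), np.float64(0.0), np.float64(0.0))
t 12.4 pos [ 0.68   -0.2272  0.3432] shift [ 0.227   0.0166 -0.0676] turn [ 0.16 -0.22  0.01] F [ 0.1 -0.1 -1.3] w 17.0 q [-0.04  0.35  0.43  1.54 -0.25  0.95  1.85]
t 12.4 pos [ 0.68   -0.2272  0.3432] shift [ 0.227   0.0166 -0.0676] turn [ 0.14 44.78  0.07] F [ 0.1 -0.1 -1.3] w 17.0 q [-0.04  0.35  0.43  1.54 -0.25  0.95  1.85]
```

View pics/s11.png

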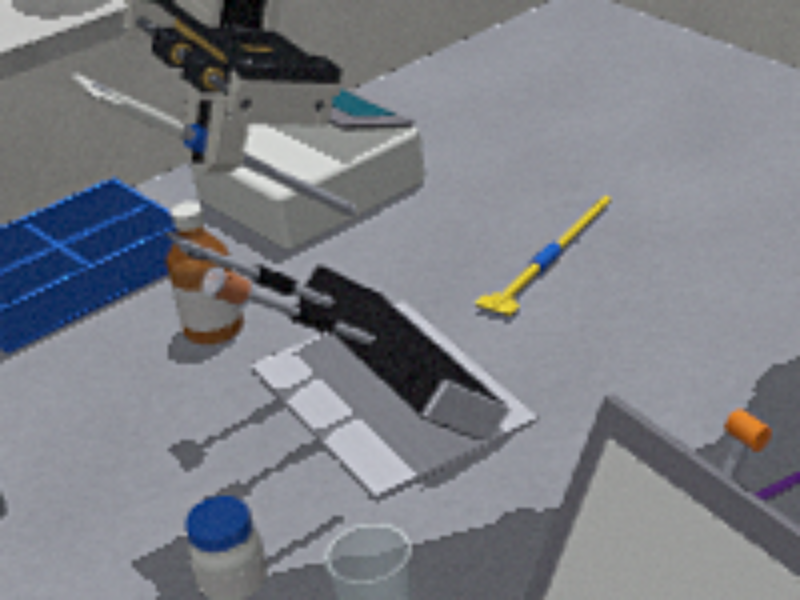

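View pics/w11.png

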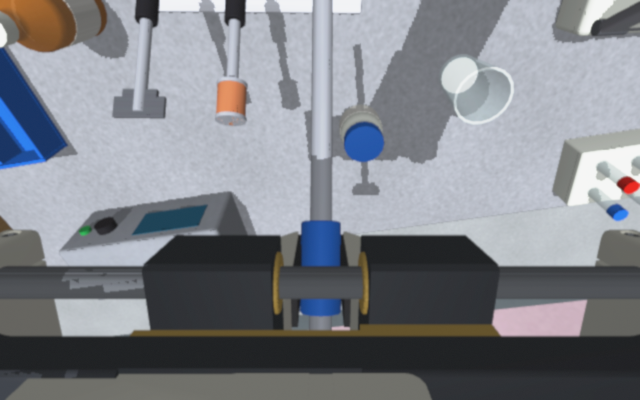

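The paddle is held at the sleeve with both other rods still in the rack. I'll move back towards the robot and level it.

```bash

python3 -m creep '[{"translation":[0.02,0.0015,-0.006],"rot":[0,0,0],"jaw":0.01},{"translation":[0.034,0.0025,-0.010],"rot":[0,0,0],"jaw":0.01},{"translation":[0.038,0.0028,-0.0113],"rot":[0,0,0],"jaw":0.01},{"translation":[0.038,0.0028,-0.0113],"rot":[0,0,0],"jaw":0.01},{"translation":[0.038,0.0028,-0.0113],"rot":[0,0,0],"jaw":0.01},{"translation":[0.038,0.0028,-0.0113],"rot":[0,0,0],"jaw":0.01},{"translation":[0.02,0.0015,-0.006],"rot":[0,0,0],"jaw":0.01},{"translation":[0,0,0],"rot":[0,0,0],"jaw":0.01},{"translation":[0,0,0],"rot":[0,3,0],"jaw":0.01},{"translation":[0,0,0],"rot":[0,6,0],"jaw":0.01},{"translation":[0,0,0],"rot":[0,6,0],"jaw":0.01},{"translation":[0,0,0],"rot":[0,6,0],"jaw":0.01}]' 35
python3 -m creep '[{"translation":[0,0,0],"rot":[0,6,0],"jaw":0.01},{"translation":[0,0,0],"rot":[0,6,0],"jaw":0.01},{"translation":[0,0,0],"rot":[0,6,0],"jaw":0.01},{"translation":[0,0,0],"rot":[0,5,0],"jaw":0.01},{"translation":[0,0,0],"rot":[0,0,0],"jaw":0.01},{"translation":[0,0,0],"rot":[0,0,0],"jaw":0.01}]' 35
python3 - <<'E'
from ik import *
Rf=tool(yw,-25)
rel(np.array([.4205,.2167,.26]),Rf)
im=optics.get_image('scene');cv2.imwrite('pics/scene12.png',im[:,:,::-1])
im=optics.get_image('top');cv2.imwrite('pics/top12.png',im[:,:,::-1])
E
```

```text
clock: 13.4
position: [0.4509, -0.1694, 0.3291]
ee_rot: [-0.268, -3.103, -0.009]
force: [-0.3, -1.0, -0.7]
width: 0.186
clock: 13.9
position: [0.4518, -0.1699, 0.3272]
ee_rot: [-0.234, -2.706, -0.053]
force: [-0.4, -1.0, -1.4]
width: 0.184
t 13.9 pos [ 0.4518 -0.1699  0.3272] shift [0.0606 0.3753 0.102 ] turn [0.05 0.57 0.12] F [-0.4 -1.  -1.4] w 16.9 q [-0.09  0.42  0.47  1.51 -0.1   1.67  1.8 ]
```

View pics/scene12.png

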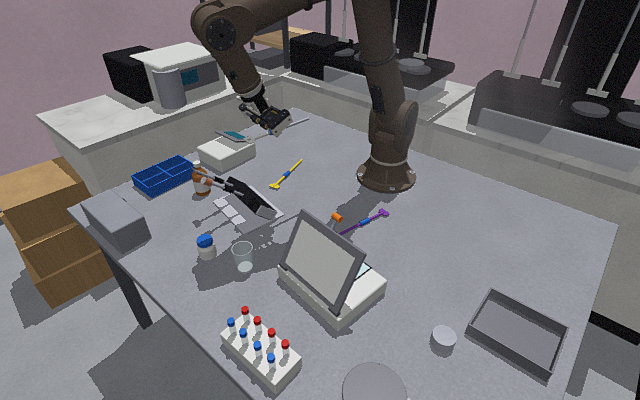

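View pics/top12.png

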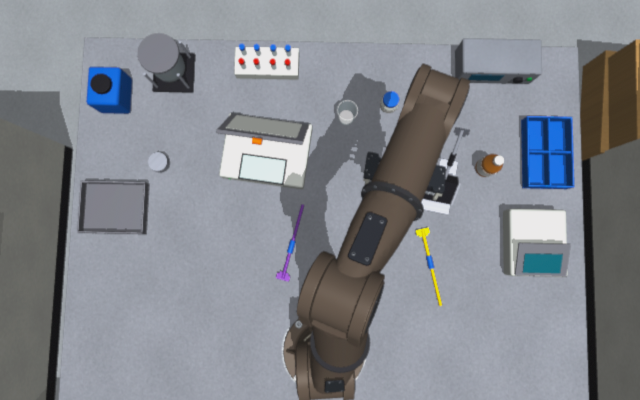

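The paddle is level at about z = 0.33. Next I'll carry it across to the viewer.

```bash

python3 -m creep '[{"translation":[0.003,0.02,0.005],"rot":[0,0,0],"jaw":0.01},{"translation":[0.006,0.036,0.0097],"rot":[0,0,0],"jaw":0.01},{"translation":[0.006,0.0375,0.0102],"rot":[0,0,0],"jaw":0.01},{"translation":[0.006,0.0375,0.0102],"rot":[0,0,0],"jaw":0.01},{"translation":[0.006,0.0375,0.0102],"rot":[0,0,0],"jaw":0.01},{"translation":[0.006,0.0375,0.0102],"rot":[0,0,0],"jaw":0.01},{"translation":[0.006,0.0375,0.0102],"rot":[0,0,0],"jaw":0.01},{"translation":[0.006,0.0375,0.0102],"rot":[0,0,0],"jaw":0.01},{"translation":[0.006,0.0375,0.0102],"rot":[0,0,0],"jaw":0.01},{"translation":[0.006,0.036,0.0097],"rot":[0,0,0],"jaw":0.01},{"translation":[0.003,0.02,0.005],"rot":[0,0,0],"jaw":0.01},{"translation":[0,0,0],"rot":[0,0,0],"jaw":0.01}]' 35
python3 - <<'E'
from ik import *
Rf=tool(yw,-25)
rel(np.array([.4205,.2167,.157])+.005*Rf.apply([0,0,1]),Rf)
im=optics.get_image('scene');cv2.imwrite('pics/scene13.png',im[:,:,::-1])
E
```

```text
clock: 15.0
position: [0.4193, 0.2206, 0.2637]
ee_rot: [-0.224, -2.711, -0.057]
force: [-0.3, 0.5, -0.8]
width: 0.186
t 15.0 pos [0.4193 0.2206 0.2637] shift [-0.0454 -0.0043  0.1016] turn [0.13 0.79 0.57] F [-0.3  0.5 -0.8] w 17.1 q [-0.62  0.4   0.28  1.68 -0.32  1.47  1.16]
```

View pics/scene13.png

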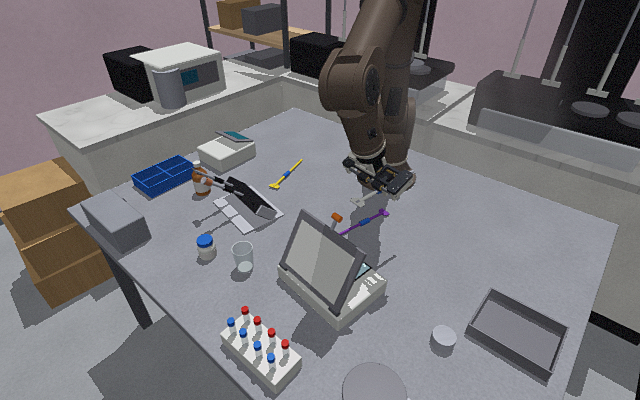

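Clear of the knob. I'll lower it to final height.

```bash

python3 -m creep '[{"translation":[-0.006,-0.0006,0.013],"rot":[0,0.2,0.1],"jaw":0.01},{"translation":[-0.009,-0.001,0.02],"rot":[0,0.2,0.2],"jaw":0.01},{"translation":[-0.009,-0.001,0.02],"rot":[0,0.2,0.2],"jaw":0.01},{"translation":[-0.009,-0.001,0.02],"rot":[0,0,0],"jaw":0.01},{"translation":[-0.008,-0.0005,0.018],"rot":[0,0,0],"jaw":0.01},{"translation":[-0.004,0,0.010],"rot":[0,0,0],"jaw":0.01},{"translation":[0,0,0],"rot":[0,0,0],"jaw":0.01},{"translation":[0,0,0],"rot":[0,0,0],"jaw":0.01},{"translation":[0,0,0],"rot":[0,0,0],"jaw":0.01},{"translation":[0,0,0],"rot":[0,0,0],"jaw":0.01}]' 35
python3 - <<'E'
from ik import *
Rf=tool(yw,-25)
rel(np.array([.4205,.2167,.157])+.005*Rf.apply([0,0,1]),Rf)
for c in ['scene','top','wrist']:
    im=optics.get_image(c);cv2.imwrite(f'pics/{c}14.png',im[:,:,::-1])
    if c=='scene': cv2.imwrite('pics/s14.png',cv2.resize(im[140:330,270:440],None,fx=3.1,fy=3.1)[:,:,::-1])
    print(c,[(x['location'],x['score']) for x in optics.pinpoint(c,'paddle_blade')[:3]],'exp',proj(cam(c),[.515,.2,.157]))
E
```

```text
clock: 15.88
position: [0.4204, 0.2118, 0.1542]
ee_rot: [-0.246, -2.7, -0.054]
force: [-0.4, -0.3, -1.3]
width: 0.189
t 15.88 pos [0.4204 0.2118 0.1542] shift [0.0019 0.0048 0.0028] turn [ 0.16  0.28 -0.36] F [-0.4 -0.3 -1.3] w 17.3 q [-0.59  0.52  0.27  1.8  -0.36  1.26  1.24]
scene [([350.6, 229.7], 0.68), ([277.3, 185.5], 0.46)] exp [[352.70520803 231.22823046]]
top [] exp [[257.76881235 173.36011734]]
wrist [([199.3, 66.3], 0.93)] exp [[333.67091999 511.87498512]]
```

View pics/s14.png

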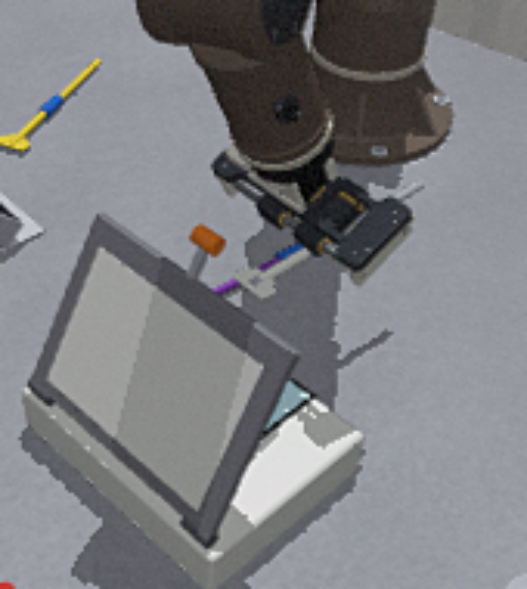

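View pics/top14.png

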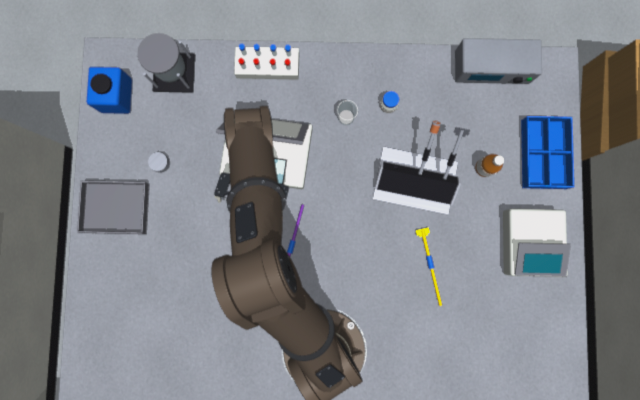

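View pics/wrist14.png

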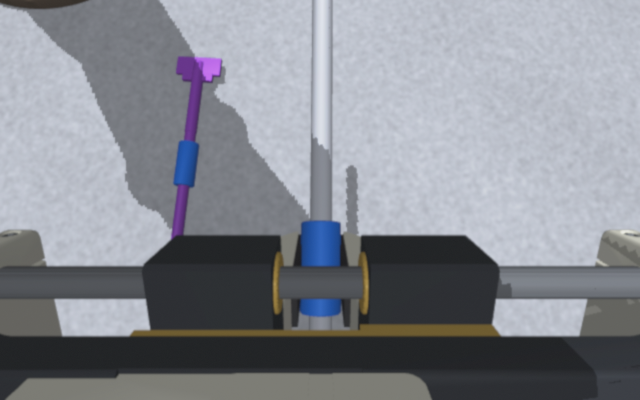

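```bash
python3 - <<'E'
from ik import *
s=arm.observe();R=Ro.from_rotvec(s['ee_rot']);g=s['position']-.005*R.apply([0,0,1]);print('grip',g.round(4))
S=cam('scene')
for e in (-10,-5,0,5,10):
    e=np.deg2rad(e);d=np.array([np.cos(yw)*np.cos(e),np.sin(yw)*np.cos(e),np.sin(e)]);
    print(round(np.degrees(e)),'blade',(g+.096*d).round(3),proj(S,[g+.096*d,g-.135*d]).round(1).tolist())
print(np.linalg.norm(s['dq']))
im=optics.get_image('scene');cv2.imwrite('pics/s15.png',cv2.resize(im[185:245,330:430],None,fx=8,fy=8)[:,:,::-1])
E
```

```text
grip [0.4218 0.2114 0.1577]
-10 blade [0.515 0.195 0.141] [[351.0, 234.6], [404.6, 193.8]]
-5 blade [0.516 0.195 0.149] [[350.9, 232.6], [404.4, 196.5]]
0 blade [0.516 0.195 0.158] [[351.0, 230.5], [404.0, 199.4]]
5 blade [0.516 0.195 0.166] [[351.2, 228.2], [403.4, 202.4]]
10 blade [0.515 0.195 0.174] [[351.6, 225.9], [402.5, 205.5]]
0.0037394711892490486
```

View pics/s15.png

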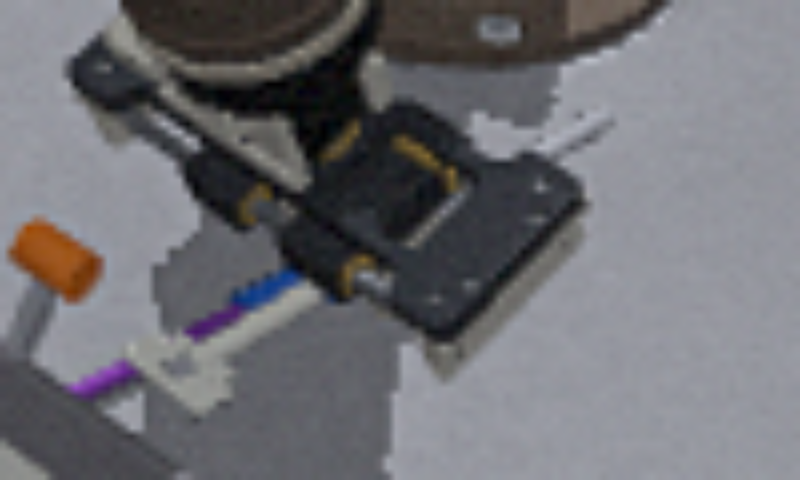

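The foot is at (406,200) and the blade at (352.7,231), which matches the level prediction of (404,199) and (351,230.5). The knob is unchanged at (337,217.5). I'll hand it in.

```bash
python3 -c "
from cell import arm
print(arm.sign_off())"
```

```text
the job is handed in; nothing more can be done
None
```

I raised the display lid by its orange knob and let go of it. I then drew the white-bladed, blue-sleeved paddle out of the rack and handed the job in holding it level over the viewer's window. The job took about 16 s of the 50 s allowed, and the hand-in reports no verdict.

Last checks:
- **Lid:** it measured 60.4° open after release, and the knob was in the same place in the final picture.
- **Paddle:** it is held at the sleeve (opening 17 mm), level within about 2° by the picture. The arm was still.
- **Blade:** it is at about (0.516, 0.195, 0.158), roughly 30 mm from the window centre towards the robot and 100 mm above it. It is clear of the knob and lid.
- **Everything else:** the other two rods are still in the rack, and nothing on the bench looks moved.

Three things were off along the way:
- The 45° tilt first planned for the grasp ran into joint 6's lower limit, so I gripped at a 20° tilt instead.
- The arm hid the blade from the top camera at the end, so its position rests on the scene camera and the tool pose, which agreed within about 2 pixels.
- The network's wrist-camera blade hit was the purple look-alike, so I ignored it.

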